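# Put the round carved slates in their display trays

## Task

Put each of the four round slates into the square wooden tray made for its size: the smallest slate in the smallest tray, the next in the next, and so on up to the largest, each lying flat on the tray's floor inside the rim. Set them down gently, never letting one drop, and leave the square slate and the arched slate where they lie.

Things in the scene. Friction and masses are not known exactly. Their poses are not given: they have to be found in the camera images.
- round_a: The smallest of four loose round slates: a dark grey solid disc 30 mm across and 24 mm thick, flat on the table, carved pale ring on top, about 46 g. Origin: centre of its underside; z is up through its thickness.
- tray_a: The smallest of four square open trays with dark wooden walls and a cream floor, made for the 30 mm round slate: 56 mm square outside, 46 mm square inside, walls 5 mm thick; inner floor 4 mm and rim 10 mm above the table (so a slate in it stands 18 mm above the rim). Fixed to the table. Origin: centre of its underside at table height; x and y run along its sides, z up.
- round_b: The second smallest of four loose round slates: a dark grey solid disc 42 mm across and 24 mm thick, flat on the table, carved pale ring on top, about 90 g. Origin: centre of its underside; z is up through its thickness.
- tray_b: The second smallest of four square open trays with dark wooden walls and a cream floor, made for the 42 mm round slate: 68 mm square outside, 58 mm square inside, walls 5 mm thick; inner floor 4 mm and rim 10 mm above the table (so a slate in it stands 18 mm above the rim). Fixed to the table. Origin: centre of its underside at table height; x and y run along its sides, z up.
- round_c: The second largest of four loose round slates: a dark grey solid disc 54 mm across and 24 mm thick, flat on the table, carved pale ring on top, about 148 g. Origin: centre of its underside; z is up through its thickness.
- tray_c: The second largest of four square open trays with dark wooden walls and a cream floor, made for the 54 mm round slate: 80 mm square outside, 70 mm square inside, walls 5 mm thick; inner floor 4 mm and rim 10 mm above the table (so a slate in it stands 18 mm above the rim). Fixed to the table. Origin: centre of its underside at table height; x and y run along its sides, z up.
- round_d: The largest of four loose round slates: a dark grey solid disc 66 mm across and 24 mm thick, flat on the table, carved pale ring on top, about 222 g. Origin: centre of its underside; z is up through its thickness.
- tray_d: The largest of four square open trays with dark wooden walls and a cream floor, made for the 66 mm round slate: 92 mm square outside, 82 mm square inside, walls 5 mm thick; inner floor 4 mm and rim 10 mm above the table (so a slate in it stands 18 mm above the rim). Fixed to the table. Origin: centre of its underside at table height; x and y run along its sides, z up.
- square_slate: Square carved slate, 56 x 56 mm, 24 mm thick, loose, 200 g; to be left alone. Origin: centre of its underside; x and y along its sides.
- arched_slate: Slate with one rounded end, 64 mm long (x) and 40 mm wide (y), 24 mm thick, loose, 160 g; to be left alone. Origin: middle of its underside; the rounded end points along its x.
Not all that is in view belongs to the job. Leave any yellow look-alike of the round_c alone. What is shaped like the round_a but red is not meant.

How it is judged:
At the end, for the whole second after the job is handed in: Every round slate lies in the tray of its own size: its centre within 10.5 mm of the tray's centre along each of the tray's sides, its underside less than 2.5 mm above the tray's floor, tilted less than 0.08 rad, at rest; the square and the arched slate are within 20 mm of where they started (x of round_a in the frame of tray_a between -0.0105 and 0.0105 m and y of round_a in the frame of tray_a between -0.0105 and 0.0105 m and z of round_a in the frame of tray_a below 0.0065 m and angle between each of round_a, round_b, round_c, round_d's own z axis and vertical below 0.08 rad and linear speed of each of round_a, round_b, round_c, round_d below 0.02 m/s and angular speed of each of round_a, round_b, round_c, round_d below 0.2 rad/s and x of round_b in the frame of tray_b between -0.0105 and 0.0105 m and y of round_b in the frame of tray_b between -0.0105 and 0.0105 m and z of round_b in the frame of tray_b below 0.0065 m and x of round_c in the frame of tray_c between -0.0105 and 0.0105 m and y of round_c in the frame of tray_c between -0.0105 and 0.0105 m and z of round_c in the frame of tray_c below 0.0065 m and x of round_d in the frame of tray_d between -0.0105 and 0.0105 m and y of round_d in the frame of tray_d between -0.0105 and 0.0105 m and z of round_d in the frame of tray_d below 0.0065 m and not (distance of square_slate from where it was at the start of the episode above 0.02 m) and not (distance of arched_slate from where it was at the start of the episode above 0.02 m)); the robot touches nothing.
It fails at once if a round slate is dropped: it moves faster than 0.6 m/s (a fall of about 18 mm) with no finger on it ((linear speed of round_a above 0.6 m/s and contact force between the fingers and round_a below 0.05 N) or (linear speed of round_b above 0.6 m/s and contact force between the fingers and round_b below 0.05 N) or (linear speed of round_c above 0.6 m/s and contact force between the fingers and round_c below 0.05 N) or (linear speed of round_d above 0.6 m/s and contact force between the fingers and round_d below 0.05 N)).
It fails at once if the square or the arched slate is moved by more than 20 mm (distance of any of square_slate, arched_slate from where it was at the start of the episode above 0.02 m).
It also fails if it takes over 99 s, if anything falls off the work surface, if the arm or the gripper's body presses on something with over 40 N, if the wrist force passes 120 N, or if a joint passes its speed limit or range.

## Robot

A 6-joint arm with a two-finger parallel gripper is mounted at the origin on the work surface. World frame = base frame: x ahead of the robot, y to its left, z up, the work surface at z = 0. Lengths are in m, angles in rad, forces in N, time in s.
With the tool pointing down it reaches from about 0.35 to 0.975 m from the base axis. Payload 4.9 kg.
Tool frame: the origin (TCP) lies at the very end of the fingers, on their centre line; the grasp point (between the pads) lies manip.grip_point_offset behind it (manip.grip_point_offset is the distance from the TCP to the grasp point, in m); z points along the fingers, y is the line along which they close (so a half turn about z gives the same grasp; the last joint's range is limited). The gripper opens to 85 mm and grips with 20 to 120 N. Pads are 22 mm wide; open, the fingers measure 114 mm over their backs; the gripper's body (76 mm by 85 mm) begins 54 mm behind the grasp point. The pads swing forward as they close: fully open they stand 13 mm farther back than shut.
Start: joints at [-0.119, 0.053, 1.613, -0, 1.476, -0.119], TCP at [0.625, 0, 0.231] pointing down, gripper open.
Joint ranges: [-3.01, 3.01], [-1.01, 2.22], [0.06, 2.58], [-1.02, 4.17], [0.09, 2.62], [-3.14, 3.14]. Speed limits (rad/s): [2.57, 2.57, 3.14, 3.14, 3.14, 3.14].

## Interface

Orientations are given as a unit quaternion [w, x, y, z].
In Python, from plant import manip gives the robot as it stands.
- The arm moves only by the shell command python3 -m crank 'ROWS' [OPENING]. ROWS is JSON, a list of rows, each an object of numbers: "x", "y", "z": the shift along the tool's x, y, z in cm; "turn": the turn about the tool's z in rad. In form: [{"x": .., "y": .., "z": .., "turn": ..}, ...]. A call has 1 to 5 rows; each row shifts and turns the commanded pose from where the row before left it, along the tool's axes as they then stand; what a row does not reach is not made up. A row lasts 1/10 s, in which the tool goes at most 50 mm and 8.59 degrees, less where a joint would pass 70% of its speed; a pose out of reach is approached as far as the arm can. A call with a gripper value outside its range is refused whole. OPENING is the opening in per cent of the stroke, from 0 (shut) to 100 (fully open), set as the call begins (- or left out, the last holds). The fingers move at their own pace and stop on an object; the grip force is fixed at half the most. Time passes only in rows, so rows that do not move let the fingers close. It gives the time, the measured TCP pose, the force, the opening and the grip force at its end, in the units of the state.
- manip.state(): the state, without advancing time (a new reading comes with each control period).
- manip.grab_frame(name): name is "scene" or "side" or "wrist"; returns (picture, depth): 400x640x3 uint8, red, green, blue; 400x640 float32, m along the optical axis (not along the pixel's ray), 0 where there is no reading.
- manip.camera_model(name): a dict with "mtx" (3x3 intrinsics, pixels), "world_to_cam" (4x4, takes a point from world to camera coordinates). Camera axes: x right, y down, z forward; pixel columns grow to the right and rows downward; lengths in m; the calibration is good to about 2 mm. A picture is of the moment at which its call begins: read the wrist's pose just before it. camera_model takes no time and is no camera call; for the wrist camera it gives the pose at the moment of the call.
- manip.job_done(): hands the job in; it is judged then, once.
The state is a dict: "time": time; "joint_pos": joint angles; "joint_vel": joint speeds; "joint_efforts": joint torques, N m; "tool_pos": TCP position; "tool_rot": TCP orientation; "contact_force": force on the tool from outside, world axes, zero at the start; "ft_torque": the same for the moment, N m; "gripper_width": opening from 0.0 (shut) to 1.0 (fully open); "grasp_force": force on a finger pad.
Only numpy, scipy, OpenCV 4.12 (cv2) and the standard library are available. Lean on these libraries where they do the work, as an engineer would, in place of code of your own. Each camera call takes 0.05 s, during which the arm holds its last target. There are 200 camera calls.

## Working session

There is one attempt and no reset: what is moved stays moved. The work goes in short steps, Python scripts to look and compute and a shell command to move; the robot and the scene stay as the last step left them, time stands still between calls to the robot, and variables do not carry over. Pictures are saved under pics/ and viewed, at most 14 in all, crops included, and the job is handed in when it is done.

```bash
mkdir -p pics; ls; python3 - <<'E'
from plant import manip
import cv2,numpy as np
print(manip.state(), manip.grip_point_offset)
for n in ["scene","side"]:
    p,d=manip.grab_frame(n); cv2.imwrite(f"pics/{n}0.png",p[:,:,::-1]); np.savez(f"pics/{n}0.npz",p=p,d=d)
    print(n,manip.camera_model(n))
E
```

```text
pics
{'time': 0.0, 'joint_pos': array([-1.18995251e-01,  5.33391750e-02,  1.61431579e+00, -8.12249942e-06,
        1.47600488e+00, -1.18996781e-01]), 'joint_vel': array([ 0.00068696,  0.00167609, -0.00039788,  0.00036443, -0.00118621,
        0.0007937 ]), 'joint_efforts': array([ 2.70554956e-04, -3.93670499e+01, -3.70175600e+01, -1.62778279e-04,
        6.93513779e-03, -6.06393527e-06]), 'tool_pos': array([6.24366084e-01, 7.68993153e-05, 2.30060973e-01]), 'tool_rot': array([-8.09957113e-04,  7.07105588e-01,  7.07107219e-01, -6.42105119e-04]), 'contact_force': array([ 0.56012969, -0.14370904,  0.05841484]), 'ft_torque': array([ 0.00656406, -0.04072442,  0.00938102]), 'grasp_force': 0.0, 'gripper_width': 1.0024043631125592} 0.0187
scene {'mtx': array([[468.03329959,   0.        , 310.40981447],
       [  0.        , 468.03329959, 194.47475205],
       [  0.        ,   0.        ,   1.        ]]), 'world_to_cam': array([[ 0.60791083,  0.7939864 ,  0.00547868, -0.31256402],
       [ 0.64027616, -0.48611958, -0.59475558, -0.30897236],
       [-0.46956455,  0.36506623, -0.80388792,  1.4027599 ],
       [ 0.        ,  0.        ,  0.        ,  1.        ]])}
side {'mtx': array([[479.14789976,   0.        , 318.72237834],
       [  0.        , 479.14789976, 197.84806328],
       [  0.        ,   0.        ,   1.        ]]), 'world_to_cam': array([[-0.84467022, -0.53527636, -0.00338342,  0.46072322],
       [-0.37824875,  0.60132808, -0.70379857,  0.23433801],
       [ 0.37876128, -0.59319791, -0.71039153,  1.29143854],
       [ 0.        ,  0.        ,  0.        ,  1.        ]])}
```

View pics/scene0.png

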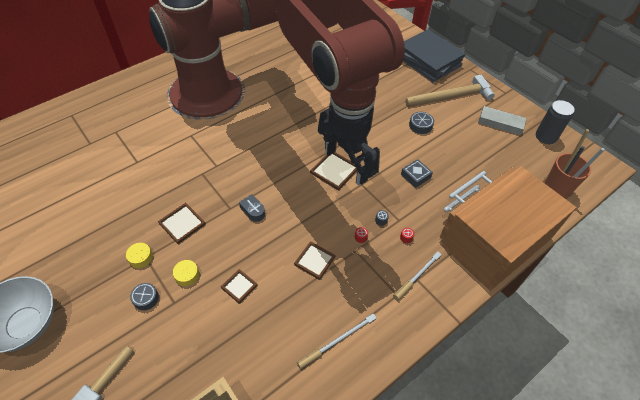

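View pics/side0.png

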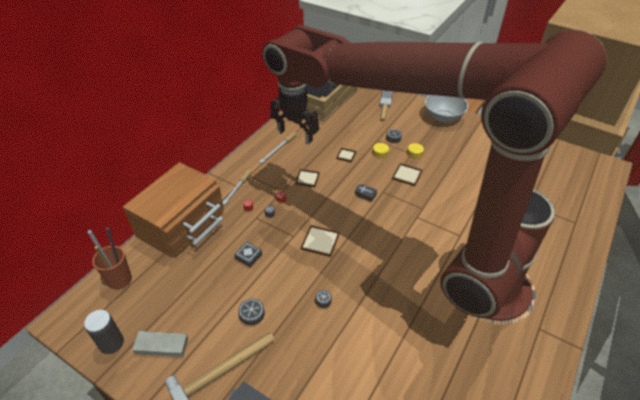

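The side view shows the dark rounds at (251,311), (323,298), (270,211) and (394,136). The trays are at (346,155), (308,178), (407,174) and (320,240). The things I could mistake for them are the yellow discs at (382,150) and (416,150), the red ones at (248,205) and (281,197), the square slate at (248,254) and the arched slate at (366,192).

```bash
cat > h.py <<'E'
from plant import manip
import numpy as np, cv2
def px2w(cm,u,v,z):
    K,T=cm["mtx"],cm["world_to_cam"]; R,t=T[:3,:3],T[:3,3]
    c=-R.T@t; r=R.T@np.linalg.solve(K,[u,v,1.]); return c+r*(z-c[2])/r[2]
E
python3 - <<'E'
from h import *
P={"scene":dict(d=(422,120,.024),a=(382,215,.024),c=(145,294,.024),sq=(417,172,.024),arch=(252,207,.024),ta=(239,286,.01),tb=(314,260,.01),tc=(182,222,.01),td=(334,170,.01),yel=(139,254,.024),yel2=(186,271,.024),r1=(361,234,.024),r2=(407,234,.024)),
"side":dict(d=(251,309,.024),b=(323,296,.024),a=(270,210,.024),c=(394,134,.024),sq=(248,252,.024),arch=(366,190,.024),ta=(346,155,.01),tb=(308,178,.01),tc=(407,174,.01),td=(320,240,.01))}
for n in P:
    for k,(u,v,z) in P[n].items(): print(n,k,px2w(manip.camera_model(n),u,v,z).round(3))
a=cv2.imread("pics/side0.png")
# close crop of the targets
b=[cv2.resize(a[v-32:v+32,u-40:u+40],(400,300),interpolation=cv2.INTER_CUBIC) for u,v in [(251,305),(323,295),(270,211),(394,140)]]
cv2.imwrite("pics/crop1.png",np.vstack([np.hstack(b[:2]),np.hstack(b[2:])]))
E
```

```text
scene d [0.491 0.408 0.024]
scene a [0.659 0.103 0.024]
scene c [ 0.505 -0.433  0.024]
scene sq [0.616 0.264 0.024]
scene arch [ 0.453 -0.13   0.024]
scene ta [ 0.602 -0.263  0.01 ]
scene tb [ 0.651 -0.094  0.01 ]
scene tc [ 0.38  -0.282  0.01 ]
scene td [0.474 0.107 0.01 ]
scene yel [ 0.408 -0.401  0.024]
scene yel2 [ 0.509 -0.338  0.024]
scene r1 [0.669 0.028 0.024]
scene r2 [0.733 0.113 0.024]
side d [0.487 0.413 0.024]
side b [0.353 0.283 0.024]
side a [0.651 0.109 0.024]
side c [ 0.498 -0.429  0.024]
side sq [0.607 0.273 0.024]
side arch [ 0.446 -0.122  0.024]
side ta [ 0.593 -0.252  0.01 ]
side tb [ 0.64  -0.084  0.01 ]
side tc [ 0.373 -0.275  0.01 ]
side td [0.466 0.119 0.01 ]
```

View pics/crop1.png

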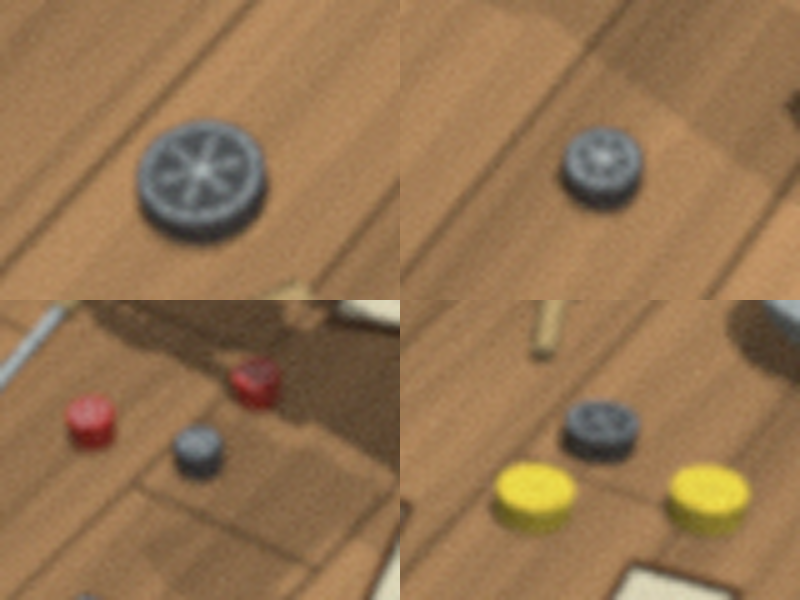

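Sizes agree with the choice: a at (270,211), b at (323,298), c at (394,136) and d at (251,311). All four are dark grey and carved, and the red and yellow ones are decoys. I'll take a first and go above it.

```bash
python3 -m crank '[{"x":4,"y":1},{"x":4,"y":1},{"x":2.5,"y":1},{},{}]' 70
cat > look.py <<'E'
from h import *
import sys
n=sys.argv[1]
s=manip.state(); cm=manip.camera_model("wrist"); p,d=manip.grab_frame("wrist")
cv2.imwrite(f"pics/{n}.png",p[:,:,::-1]); np.savez(f"pics/{n}.npz",p=p,d=d,mtx=cm["mtx"],world_to_cam=cm["world_to_cam"],tool=s["tool_pos"],rot=s["tool_rot"])
print(s["time"],s["tool_pos"].round(4),s["tool_rot"].round(3),s["gripper_width"])
T=cm["world_to_cam"]; print("cam at",(-T[:3,:3].T@T[:3,3]).round(3),"axis",T[2,:3].round(2))
E
python3 look.py w1
```

```text
0.1 [6.244e-01 1.000e-04 2.302e-01] [-0.001  0.707  0.707 -0.001] 0.9985089788376967
cam at [0.624 0.076 0.372] axis [-0.   -0.3  -0.95]schema error: expected keys x, y, z, turn
```

View pics/w1.png

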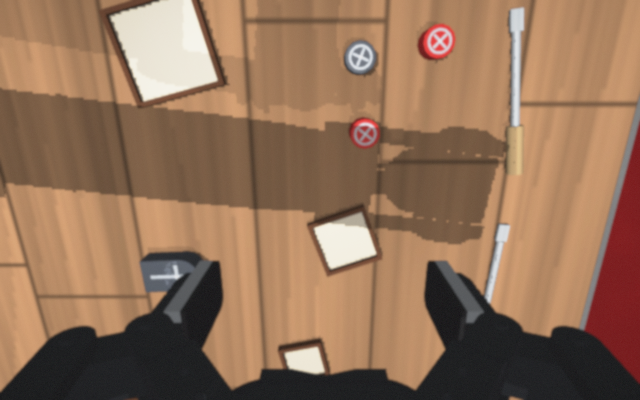

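The wrist view shows round_a at (361,57), red decoys at (438,41) and (364,132), tray_d at (166,48), tray_b at (344,240) and tray_a at about (304,358). I'll measure from these.

```bash
cat > m.py <<'E'
from h import *
import sys,json
# m.py name 'json {label:[z,[u,v],...]}' -> world points, mean, and tool-frame shift (cm)
f=np.load(f"pics/{sys.argv[1]}.npz"); q=f["rot"]
from scipy.spatial.transform import Rotation as Ro
R=Ro.from_quat(q[[1,2,3,0]]).as_matrix(); 
for k,v in json.loads(sys.argv[2]).items():
    P=np.array([px2w(f,u,w,v[0]) for u,w in v[1:]]); c=P.mean(0)
    e=""
    if len(P)>1: dd=P[1]-P[0]; e="side %.3f ang %.3f"%(np.hypot(*dd[:2]),np.arctan2(dd[1],dd[0]))
    print(k,c.round(4),"tool shift cm",(R.T@(c-f["tool"])*100).round(2),e)
E
python3 m.py w1 '{"a":[0.024,[361,56]],"r1":[0.024,[364,132]],"tb":[0.01,[309,222],[361,206],[381,256],[332,273]],"td":[0.01,[104,12],[194,-12],[226,84],[139,107]],"ta":[0.01,[279,347],[321,341]]}'
```

```text
a [0.6593 0.1046 0.024 ] tool shift cm [10.45  3.52 20.61] 
r1 [0.6645 0.0348 0.024 ] tool shift cm [ 3.46  4.04 20.61] 
tb [ 0.6497 -0.0878  0.01  ] tool shift cm [-8.79  2.57 22.01] side 0.060 ang 0.317
td [0.473  0.1115 0.01  ] tool shift cm [ 11.14 -15.1   22.05] side 0.088 ang 0.224
ta [ 0.5948 -0.23    0.01  ] tool shift cm [-23.01  -2.92  22.02] side 0.054 ang 0.170
```

```bash
python3 -m crank '[{"x":4,"y":1,"z":0,"turn":0},{"x":4,"y":1,"z":0,"turn":0},{"x":0,"y":1,"z":2,"turn":0},{"x":0,"y":0,"z":0,"turn":0},{"x":0,"y":0,"z":0,"turn":0}]' 70; python3 look.py w2
```

```text
time: 0.65
tool_pos: [0.6542, 0.0797, 0.2102]
tool_rot: [-0.001, 0.707, 0.707, -0.001]
contact_force: [0.2, 0.6, 0.3]
gripper_width: 0.699
grasp_force: 0.0
0.65 [0.6542 0.0797 0.2102] [-0.001  0.707  0.707 -0.001] 0.6985441557213529
cam at [0.654 0.155 0.352] axis [-0.   -0.3  -0.95]
```

View pics/w2.png

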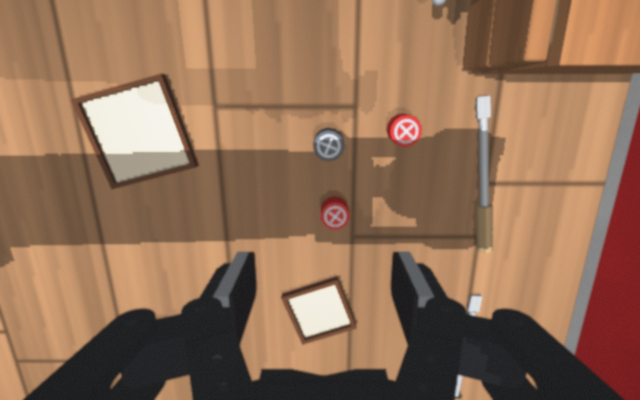

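```bash
python3 m.py w2 '{"a":[0.024,[328.5,143]],"tb":[0.01,[282,295],[338,277],[356,325],[303,343]],"td":[0.01,[77,100],[164,75],[197,163],[113,187]],"r1":[0.024,[335,212]],"r2":[0.024,[405,129]]}'
```

```text
a [0.6588 0.1065 0.024 ] tool shift cm [ 2.68  0.51 18.62] 
tb [ 0.6497 -0.0875  0.01  ] tool shift cm [-16.72  -0.4   20.02] side 0.067 ang 0.350
td [0.4735 0.1142 0.01  ] tool shift cm [  3.45 -18.02  20.07] side 0.088 ang 0.255
r1 [0.6655 0.0376 0.024 ] tool shift cm [-4.21  1.18 18.62] 
r2 [0.7298 0.1195 0.024 ] tool shift cm [ 3.98  7.61 18.6 ]
```

```bash
python3 -m crank '[{"x":2.6,"y":0.5,"z":3,"turn":0},{"x":0,"y":0,"z":4,"turn":0},{"x":0,"y":0,"z":4,"turn":0},{"x":0,"y":0,"z":4,"turn":0},{"x":0,"y":0,"z":2,"turn":0}]' && python3 -m crank '[{"x":0,"y":0,"z":2,"turn":0},{"x":0,"y":0,"z":1.0,"turn":0},{"x":0,"y":0,"z":0,"turn":0},{"x":0,"y":0,"z":0,"turn":0},{"x":0,"y":0,"z":0,"turn":0}]'; python3 look.py w3
```

```text
time: 1.2
tool_pos: [0.6576, 0.105, 0.0379]
tool_rot: [-0.002, 0.708, 0.707, -0.002]
contact_force: [-1.4, -0.4, -0.9]
gripper_width: 0.697
grasp_force: 0.0
time: 1.7
tool_pos: [0.6614, 0.1059, 0.0134]
tool_rot: [0.001, 0.707, 0.707, 0.001]
contact_force: [0.2, 0.3, -0.1]
gripper_width: 0.699
grasp_force: 0.0
1.7 [0.6614 0.1059 0.0134] [0.001 0.707 0.707 0.001] 0.6992435066047907
cam at [0.661 0.181 0.155] axis [ 0.   -0.3  -0.95]
```

View pics/w3.png

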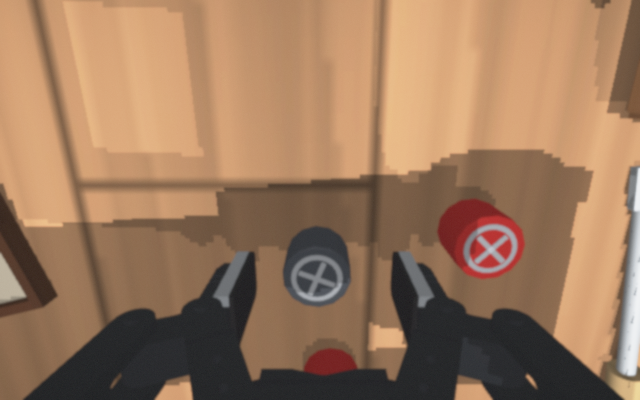

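```bash
python3 m.py w3 '{"a":[0.024,[317.5,279]]}'; python3 -c "
from h import *
f=np.load('pics/w3.npz');T=f['world_to_cam']
for z in (0,.0187):
  p=T@np.r_[f['tool']+[0,0,z],1];q=f['mtx']@p[:3];print(q[:2]/q[2])"
```

```text
a [0.6587 0.1041 0.024 ] tool shift cm [-0.18 -0.26 -1.06] 
[323.54735671 263.27107144]
[323.79444535 285.52062253]
```

The slate top is at (317,279), between the tips at (240,255) and (400,255), and only about 2 mm off. I'll grip it.

```bash
python3 -m crank '[{"x":-0.2,"y":-0.2,"z":0.4,"turn":0},{"x":0,"y":0,"z":0,"turn":0},{"x":0,"y":0,"z":0,"turn":0}]' && python3 -m crank '[{"x":0,"y":0,"z":0,"turn":0},{"x":0,"y":0,"z":0,"turn":0},{"x":0,"y":0,"z":0,"turn":0},{"x":0,"y":0,"z":0,"turn":0},{"x":0,"y":0,"z":0,"turn":0}]' 0 && python3 -m crank '[{"x":0,"y":0,"z":-1,"turn":0},{"x":0,"y":0,"z":-2,"turn":0},{"x":0,"y":0,"z":-2,"turn":0},{"x":0,"y":0,"z":-1,"turn":0},{"x":0,"y":0,"z":0,"turn":0}]'
```

```text
time: 2.05
tool_pos: [0.6577, 0.104, 0.0072]
tool_rot: [-0.0, 0.707, 0.707, -0.0]
contact_force: [0.8, 0.3, -1.2]
gripper_width: 0.698
grasp_force: 0.0
time: 2.55
tool_pos: [0.6584, 0.1041, 0.0077]
tool_rot: [0.0, 0.707, 0.707, 0.0]
contact_force: [-0.7, -0.9, 1.7]
gripper_width: 0.327
grasp_force: 59.3
time: 3.05
tool_pos: [0.6594, 0.1041, 0.0697]
tool_rot: [0.001, 0.707, 0.707, 0.001]
contact_force: [0.8, 0.1, -0.8]
gripper_width: 0.328
grasp_force: 59.2
```

```bash
python3 -m crank '[{"x":-4,"y":-1,"z":-2,"turn":0},{"x":-4.5,"y":-1,"z":-2,"turn":0},{"x":-4.5,"y":-1,"z":-2,"turn":0},{"x":-4.5,"y":-1,"z":0,"turn":0},{"x":-4.5,"y":-1,"z":0,"turn":0}]' && python3 -m crank '[{"x":-4.5,"y":-1,"z":0,"turn":0},{"x":-4.5,"y":0,"z":0,"turn":0},{"x":-4.5,"y":0,"z":0,"turn":0},{"x":-4.5,"y":0,"z":0,"turn":0},{"x":-1,"y":0,"z":0,"turn":0}]' && python3 -m crank '[{"x":0,"y":0,"z":0,"turn":0},{"x":0,"y":0,"z":0,"turn":0},{"x":0,"y":0,"z":0,"turn":0}]';python3 look.py w4
```

```text
time: 3.55
tool_pos: [0.6074, -0.1171, 0.127]
tool_rot: [0.0, 0.707, 0.707, 0.0]
contact_force: [0.6, -0.4, -0.4]
gripper_width: 0.322
grasp_force: 59.3
time: 4.05
tool_pos: [0.5968, -0.3097, 0.1258]
tool_rot: [-0.0, 0.709, 0.706, -0.001]
contact_force: [-0.2, 0.7, -0.7]
gripper_width: 0.324
grasp_force: 59.3
time: 4.35
tool_pos: [0.5981, -0.3037, 0.1265]
tool_rot: [-0.001, 0.706, 0.708, 0.0]
contact_force: [-0.3, -0.5, -0.1]
gripper_width: 0.324
grasp_force: 59.3
4.35 [ 0.5981 -0.3037  0.1265] [-0.001  0.706  0.708  0.   ] 0.32439234383112364
cam at [ 0.598 -0.228  0.268] axis [ 0.   -0.3  -0.95]
```

View pics/w4.png

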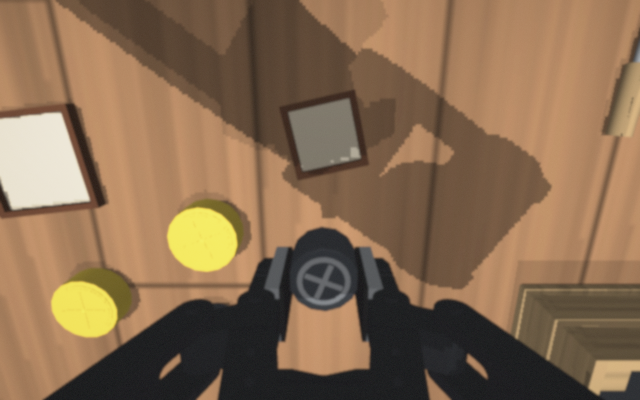

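Tray_a's rim corners are (280,106), (354,91), (368,163) and (298,179). The slate is held centred at (323,282).

```bash
python3 m.py w4 '{"ta":[0.01,[280,106],[354,91],[368,163],[298,179]],"heldtop":[0.1428,[323,282]],"tcR":[0.01,[74,104],[102,204]],"y1":[0.024,[202,238]],"y2":[0.024,[85,308]]}'
```

```text
ta [ 0.5992 -0.2612  0.01  ] tool shift cm [ 4.24  0.13 11.65] side 0.054 ang 0.194
heldtop [ 0.5978 -0.3035  0.1428] tool shift cm [ 0.02 -0.03 -1.63] 
tcR [ 0.4222 -0.2765  0.01  ] tool shift cm [  2.74 -17.57  11.67] side 0.076 ang -1.494
y1 [ 0.5055 -0.3368  0.024 ] tool shift cm [-3.31 -9.25 10.25] 
y2 [ 0.4037 -0.399   0.024 ] tool shift cm [ -9.51 -19.44  10.26]
```

```bash
python3 -m crank '[{"x":2.3,"y":0.1,"z":0,"turn":0},{"x":2,"y":0,"z":2,"turn":0},{"x":0,"y":0,"z":3,"turn":0},{"x":0,"y":0,"z":3,"turn":0},{"x":0,"y":0,"z":1.5,"turn":0}]' && python3 -m crank '[{"x":0,"y":0,"z":0.8,"turn":0},{"x":0,"y":0,"z":0.3,"turn":0},{"x":0,"y":0,"z":0,"turn":0},{"x":0,"y":0,"z":0,"turn":0},{"x":0,"y":0,"z":0,"turn":0}]' && python3 -m crank '[{"x":0,"y":0,"z":0.2,"turn":0},{"x":0,"y":0,"z":0.2,"turn":0},{"x":0,"y":0,"z":0,"turn":0},{"x":0,"y":0,"z":0,"turn":0},{"x":0,"y":0,"z":0,"turn":0}]'
```

```text
time: 4.9
tool_pos: [0.5976, -0.26, 0.0291]
tool_rot: [-0.002, 0.706, 0.708, -0.001]
contact_force: [-0.3, 1.0, -1.1]
gripper_width: 0.323
grasp_force: 59.3
time: 5.4
tool_pos: [0.6, -0.2632, 0.0227]
tool_rot: [0.001, 0.707, 0.707, 0.0]
contact_force: [0.1, -0.6, -0.5]
gripper_width: 0.325
grasp_force: 59.3
time: 5.9
tool_pos: [0.5991, -0.2625, 0.017]
tool_rot: [-0.0, 0.707, 0.707, -0.0]
contact_force: [-0.5, 0.5, -1.3]
gripper_width: 0.324
grasp_force: 59.3
```

```bash
for i in 1; do python3 -m crank '[{"x":0,"y":0.0,"z":0.2,"turn":0},{"x":0,"y":0,"z":0,"turn":0},{"x":0,"y":0,"z":0,"turn":0}]' && python3 -m crank '[{"x":0,"y":0.0,"z":0.1,"turn":0},{"x":0,"y":0,"z":0,"turn":0},{"x":0,"y":0,"z":0,"turn":0}]' && python3 -m crank '[{"x":0,"y":0.0,"z":0.1,"turn":0},{"x":0,"y":0,"z":0,"turn":0},{"x":0,"y":0,"z":0,"turn":0}]'; done
```

```text
time: 6.2
tool_pos: [0.599, -0.2625, 0.0149]
tool_rot: [-0.0, 0.707, 0.707, -0.0]
contact_force: [0.1, -0.2, -0.3]
gripper_width: 0.324
grasp_force: 59.3
time: 6.5
tool_pos: [0.599, -0.2625, 0.014]
tool_rot: [-0.0, 0.707, 0.707, -0.0]
contact_force: [-0.1, -0.5, -0.7]
gripper_width: 0.327
grasp_force: 59.3
time: 6.8
tool_pos: [0.5991, -0.2625, 0.013]
tool_rot: [-0.0, 0.707, 0.707, -0.0]
contact_force: [-0.0, 0.9, 0.2]
gripper_width: 0.326
grasp_force: 59.3
```

```bash
python3 -m crank '[{"x":0.1,"y":0.0,"z":0.1,"turn":0},{"x":0,"y":0,"z":0,"turn":0},{"x":0,"y":0,"z":0,"turn":0}]' && python3 -m crank '[{"x":0,"y":0.0,"z":0.1,"turn":0},{"x":0,"y":0,"z":0,"turn":0},{"x":0,"y":0,"z":0,"turn":0}]'
```

```text
time: 7.1
tool_pos: [0.599, -0.2615, 0.012]
tool_rot: [-0.0, 0.707, 0.707, -0.0]
contact_force: [-0.2, 0.3, -0.7]
gripper_width: 0.329
grasp_force: 59.3
time: 7.4
tool_pos: [0.5992, -0.2616, 0.0117]
tool_rot: [0.0, 0.707, 0.707, 0.0]
contact_force: [-2.0, 0.8, 4.2]
gripper_width: 0.324
grasp_force: 59.8
```

```bash
python3 -m crank '[{"x":0,"y":0,"z":0,"turn":0},{"x":0,"y":0,"z":0,"turn":0},{"x":0,"y":0,"z":0,"turn":0},{"x":0,"y":0,"z":-0.5,"turn":0},{"x":0,"y":0,"z":-1.5,"turn":0}]' 70 && python3 -m crank '[{"x":0,"y":0,"z":-3,"turn":0},{"x":0,"y":0,"z":-4,"turn":0},{"x":-4,"y":-2,"z":-3,"turn":0},{"x":-4.5,"y":-2,"z":0,"turn":0},{"x":-4.5,"y":-2,"z":0,"turn":0}]' 90 && python3 -m crank '[{"x":-4.5,"y":-2,"z":0,"turn":0},{"x":-2.5,"y":-2,"z":0,"turn":0},{"x":0,"y":0,"z":0,"turn":0},{"x":0,"y":0,"z":0,"turn":0}]'; python3 look.py w5
```

```text
time: 7.9
tool_pos: [0.5977, -0.2608, 0.0297]
tool_rot: [-0.002, 0.707, 0.707, -0.001]
contact_force: [-0.1, 0.4, -0.2]
gripper_width: 0.7
grasp_force: 0.0
time: 8.4
tool_pos: [0.5413, -0.3906, 0.1332]
tool_rot: [0.003, 0.707, 0.708, 0.0]
contact_force: [0.6, -0.6, -0.2]
gripper_width: 0.901
grasp_force: 0.0
time: 8.8
tool_pos: [0.5003, -0.4594, 0.1302]
tool_rot: [0.001, 0.708, 0.707, 0.0]
contact_force: [-0.3, 0.9, 0.0]
gripper_width: 0.902
grasp_force: 0.0
8.8 [ 0.5003 -0.4594  0.1302] [0.001 0.708 0.707 0.   ] 0.9022989101855838
cam at [ 0.5   -0.384  0.272] axis [ 0.   -0.3  -0.95]
```

View pics/w5.png

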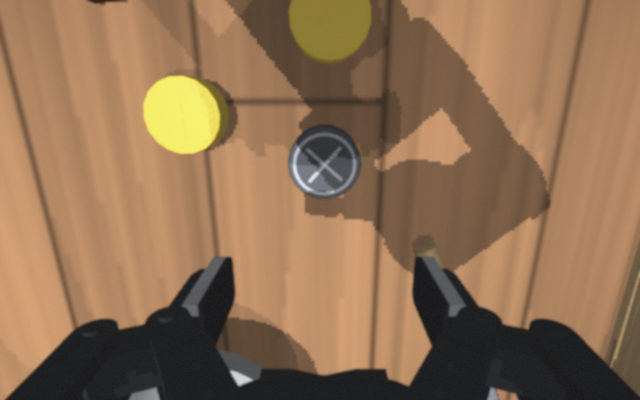

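The dark round_c is at (324,163), and the yellow decoys are at (330,20) and (185,115).

```bash
python3 m.py w5 '{"c":[0.024,[324,163]],"bowl":[0.03,[240,362]]}'
```

```text
c [ 0.5011 -0.4352  0.024 ] tool shift cm [ 2.42  0.06 10.62] 
bowl [ 0.429  -0.6066  0.03  ] tool shift cm [-14.73  -7.12  10.02]
```

```bash
python3 -m crank '[{"x":2.4,"y":0.1,"z":3,"turn":0},{"x":0,"y":0,"z":4,"turn":0},{"x":0,"y":0,"z":3,"turn":0},{"x":0,"y":0,"z":1.5,"turn":0},{"x":0,"y":0,"z":0.5,"turn":0}]' 100 && python3 -m crank '[{"x":0,"y":0,"z":0,"turn":0},{"x":0,"y":0,"z":0,"turn":0},{"x":0,"y":0,"z":0,"turn":0}]'
```

```text
time: 9.35
tool_pos: [0.5013, -0.4328, 0.0071]
tool_rot: [-0.002, 0.707, 0.708, 0.0]
contact_force: [0.1, 0.0, -0.5]
gripper_width: 1.0
grasp_force: 0.0
time: 9.65
tool_pos: [0.5027, -0.4359, 0.0113]
tool_rot: [0.002, 0.707, 0.707, -0.0]
contact_force: [0.8, 0.2, -0.8]
gripper_width: 1.007
grasp_force: 0.0
```

```bash
python3 -m crank '[{"x":0,"y":-0.1,"z":0.4,"turn":0},{"x":0,"y":0,"z":0.2,"turn":0},{"x":0,"y":0,"z":0,"turn":0},{"x":0,"y":0,"z":0,"turn":0}]' && python3 -m crank '[{"x":0,"y":0,"z":0,"turn":0},{"x":0,"y":0,"z":0,"turn":0},{"x":0,"y":0,"z":0,"turn":0},{"x":0,"y":0,"z":0,"turn":0},{"x":0,"y":0,"z":0,"turn":0}]' 0 && python3 -m crank '[{"x":0,"y":0,"z":-1,"turn":0},{"x":0,"y":0,"z":-3,"turn":0},{"x":0,"y":0,"z":-4,"turn":0},{"x":0,"y":0,"z":-4,"turn":0},{"x":0,"y":0,"z":0,"turn":0}]' && python3 -m crank '[{"x":3,"y":-3,"z":0,"turn":0},{"x":3,"y":-3,"z":0,"turn":0},{"x":3,"y":-3,"z":0,"turn":0},{"x":2.5,"y":-3,"z":0,"turn":0}]' && python3 -m crank '[{"x":0,"y":0,"z":0,"turn":0},{"x":0,"y":0,"z":0,"turn":0},{"x":0,"y":0,"z":0,"turn":0}]';python3 look.py w6
```

```text
time: 10.05
tool_pos: [0.5004, -0.4347, 0.0028]
tool_rot: [-0.0, 0.707, 0.707, 0.0]
contact_force: [-0.3, 0.2, 1.5]
gripper_width: 0.998
grasp_force: 0.0
time: 10.55
tool_pos: [0.5009, -0.4351, 0.0036]
tool_rot: [0.001, 0.707, 0.707, -0.0]
contact_force: [0.3, -1.3, 2.9]
gripper_width: 0.61
grasp_force: 63.3
time: 11.05
tool_pos: [0.5034, -0.4377, 0.1313]
tool_rot: [0.006, 0.707, 0.707, -0.0]
contact_force: [0.3, -1.2, -0.3]
gripper_width: 0.612
grasp_force: 63.0
time: 11.45
tool_pos: [0.3786, -0.3174, 0.1214]
tool_rot: [-0.002, 0.707, 0.707, 0.0]
contact_force: [-0.4, -0.7, -0.6]
gripper_width: 0.609
grasp_force: 63.2
time: 11.75
tool_pos: [0.3811, -0.3203, 0.1233]
tool_rot: [0.0, 0.707, 0.707, -0.0]
contact_force: [0.5, -0.5, -1.8]
gripper_width: 0.61
grasp_force: 63.3
11.75 [ 0.3811 -0.3203  0.1233] [ 0.     0.707  0.707 -0.   ] 0.6102402325533031
cam at [ 0.381 -0.245  0.265] axis [ 0.   -0.3  -0.95]
```

View pics/w6.png

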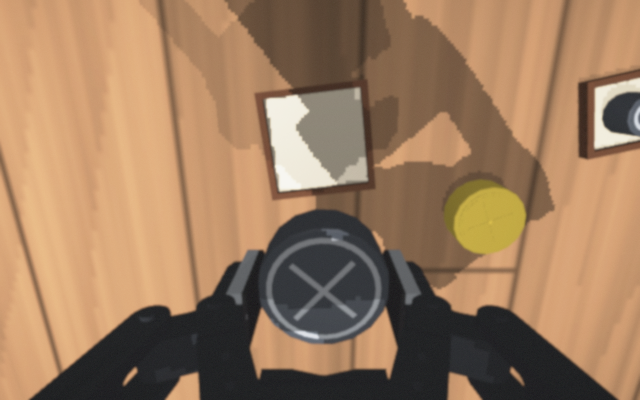

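Tray_c's corners are (256,94), (366,80), (375,187) and (273,199). Slate c is held centred, and a can be seen lying in its tray.

```bash
python3 m.py w6 '{"tc":[0.01,[256,94],[366,80],[375,187],[273,199]],"held":[0.1437,[323,289]],"tips":[0.13,[240,255],[405,255]]}'
```

```text
tc [ 0.377  -0.2824  0.01  ] tool shift cm [ 3.8  -0.42 11.33] side 0.077 ang 0.120
held [ 0.3808 -0.3208  0.1437] tool shift cm [-0.05 -0.03 -2.04] 
tips [ 0.3806 -0.3128  0.13  ] tool shift cm [ 0.75 -0.04 -0.67] side 0.071 ang -0.001
```

```bash
python3 -m crank '[{"x":1.9,"y":-0.3,"z":0,"turn":0},{"x":2,"y":0,"z":2,"turn":0},{"x":0,"y":0,"z":3,"turn":0},{"x":0,"y":0,"z":3,"turn":0},{"x":0,"y":0,"z":1.5,"turn":0}]' && python3 -m crank '[{"x":0,"y":0,"z":0.7,"turn":0},{"x":0,"y":0,"z":0.2,"turn":0},{"x":0,"y":0,"z":0,"turn":0},{"x":0,"y":0,"z":0,"turn":0},{"x":0,"y":0,"z":0,"turn":0}]' && python3 -m crank '[{"x":0,"y":0,"z":0.2,"turn":0},{"x":0,"y":0,"z":0.1,"turn":0},{"x":0,"y":0,"z":0,"turn":0},{"x":0,"y":0,"z":0,"turn":0},{"x":0,"y":0,"z":0,"turn":0}]'
```

```text
time: 12.3
tool_pos: [0.3772, -0.2801, 0.0255]
tool_rot: [-0.002, 0.707, 0.707, 0.0]
contact_force: [-0.3, 0.1, -0.9]
gripper_width: 0.609
grasp_force: 63.3
time: 12.8
tool_pos: [0.3783, -0.2814, 0.0201]
tool_rot: [0.001, 0.707, 0.707, -0.0]
contact_force: [0.4, -0.5, -1.7]
gripper_width: 0.608
grasp_force: 63.3
time: 13.3
tool_pos: [0.3775, -0.2807, 0.0159]
tool_rot: [-0.0, 0.707, 0.707, 0.0]
contact_force: [0.3, -0.6, -1.8]
gripper_width: 0.607
grasp_force: 63.3
```

```bash
python3 -m crank '[{"x":0,"y":0,"z":0.2,"turn":0},{"x":0,"y":0,"z":0.2,"turn":0},{"x":0,"y":0,"z":0.1,"turn":0},{"x":0,"y":0,"z":0,"turn":0},{"x":0,"y":0,"z":0,"turn":0}]' && python3 -m crank '[{"x":0,"y":0,"z":0.1,"turn":0},{"x":0,"y":0,"z":0,"turn":0},{"x":0,"y":0,"z":0,"turn":0}]' && python3 -m crank '[{"x":0,"y":0,"z":0.1,"turn":0},{"x":0,"y":0,"z":0,"turn":0},{"x":0,"y":0,"z":0,"turn":0}]'&& python3 -m crank '[{"x":0,"y":0,"z":0.1,"turn":0},{"x":0,"y":0,"z":0,"turn":0},{"x":0,"y":0,"z":0,"turn":0}]'
```

```text
time: 13.8
tool_pos: [0.3775, -0.2806, 0.0109]
tool_rot: [-0.0, 0.707, 0.707, -0.0]
contact_force: [-0.3, 0.0, -0.9]
gripper_width: 0.61
grasp_force: 63.3
time: 14.1
tool_pos: [0.3775, -0.2807, 0.01]
tool_rot: [0.0, 0.707, 0.707, -0.0]
contact_force: [-0.6, 0.2, -0.6]
gripper_width: 0.607
grasp_force: 63.3
time: 14.4
tool_pos: [0.3775, -0.2807, 0.0089]
tool_rot: [-0.0, 0.707, 0.707, -0.0]
contact_force: [-0.6, -0.0, -1.7]
gripper_width: 0.609
grasp_force: 63.3
time: 14.7
tool_pos: [0.3775, -0.2807, 0.0079]
tool_rot: [-0.0, 0.707, 0.707, -0.0]
contact_force: [-0.2, -0.2, -1.5]
gripper_width: 0.614
grasp_force: 63.3
```

```bash
python3 -m crank '[{"x":-0.1,"y":0,"z":0.1,"turn":0},{"x":0,"y":0,"z":0,"turn":0},{"x":0,"y":0,"z":0,"turn":0}]'
```

```text
time: 15.0
tool_pos: [0.3777, -0.2813, 0.0075]
tool_rot: [-0.001, 0.707, 0.707, 0.0]
contact_force: [-2.5, 4.3, 5.3]
gripper_width: 0.611
grasp_force: 64.1
```

```bash
python3 -m crank '[{"x":0,"y":0,"z":0,"turn":0},{"x":0,"y":0,"z":0,"turn":0},{"x":0,"y":0,"z":0,"turn":0},{"x":0,"y":0,"z":-0.5,"turn":0},{"x":0,"y":0,"z":-1.5,"turn":0}]' 100 && python3 -m crank '[{"x":0,"y":0,"z":-3,"turn":0},{"x":0,"y":0,"z":-4,"turn":0},{"x":4,"y":1,"z":-3,"turn":0},{"x":4.5,"y":1,"z":0,"turn":0},{"x":4.5,"y":1,"z":0,"turn":0}]' && python3 -m crank '[{"x":4.5,"y":1,"z":0,"turn":0},{"x":4.5,"y":1,"z":0,"turn":0},{"x":4.5,"y":0,"z":0,"turn":0},{"x":4.5,"y":0,"z":0,"turn":0},{"x":4.5,"y":-1,"z":0,"turn":0}]' && python3 -m crank '[{"x":4.5,"y":-1,"z":0,"turn":0},{"x":4.5,"y":-1,"z":0,"turn":0},{"x":4,"y":-2,"z":0,"turn":0},{"x":2,"y":-1.5,"z":0,"turn":0},{"x":0,"y":0,"z":0,"turn":0}]'  && python3 -m crank '[{"x":0,"y":0,"z":0,"turn":0},{"x":0,"y":0,"z":0,"turn":0},{"x":0,"y":0,"z":0,"turn":0}]'; python3 look.py w7
```

```text
time: 15.5
tool_pos: [0.3765, -0.2807, 0.0259]
tool_rot: [-0.002, 0.707, 0.707, -0.0]
contact_force: [0.2, 0.7, -1.1]
gripper_width: 0.999
grasp_force: 0.0
time: 16.0
tool_pos: [0.4085, -0.152, 0.1287]
tool_rot: [0.002, 0.708, 0.706, 0.001]
contact_force: [0.3, 1.1, -0.4]
gripper_width: 1.0
grasp_force: 0.0
time: 16.5
tool_pos: [0.4177, 0.0743, 0.1272]
tool_rot: [0.001, 0.707, 0.707, 0.001]
contact_force: [1.1, 1.0, 0.0]
gripper_width: 1.003
grasp_force: 0.0
time: 17.0
tool_pos: [0.3608, 0.2245, 0.1265]
tool_rot: [-0.0, 0.705, 0.709, 0.0]
contact_force: [1.0, -0.5, 0.5]
gripper_width: 1.0
grasp_force: 0.0
time: 17.3
tool_pos: [0.3629, 0.2217, 0.1265]
tool_rot: [0.0, 0.708, 0.706, 0.0]
contact_force: [0.7, -0.8, 0.3]
gripper_width: 1.0
grasp_force: 0.0
17.3 [0.3629 0.2217 0.1265] [0.    0.708 0.706 0.   ] 0.9995028407693075
cam at [0.363 0.297 0.268] axis [ 0.   -0.3  -0.95]
```

View pics/w7.png

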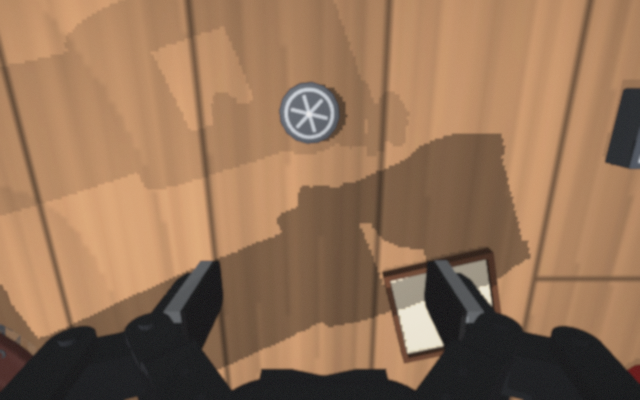

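Round_b is at (309,113), and tray_d is at about (445,302).

```bash
python3 m.py w7 '{"b":[0.024,[309,113]],"e":[0.024,[279,113],[340,113]],"tdtop":[0.01,[384,272],[490,248]]}'
```

```text
b [0.3534 0.2814 0.024 ] tool shift cm [ 5.97 -0.97 10.25] 
e [0.3537 0.2814 0.024 ] tool shift cm [ 5.97 -0.93 10.25] side 0.042 ang -0.002
tdtop [0.4561 0.1622 0.01  ] tool shift cm [-5.93  9.33 11.65] side 0.088 ang 0.249
```

```bash
python3 -m crank '[{"x":3,"y":-0.5,"z":0,"turn":0},{"x":3,"y":-0.5,"z":3,"turn":0},{"x":0,"y":0,"z":4,"turn":0},{"x":0,"y":0,"z":3,"turn":0},{"x":0,"y":0,"z":1.2,"turn":0}]' 80 && python3 -m crank '[{"x":0,"y":0,"z":0,"turn":0},{"x":0,"y":0,"z":0,"turn":0},{"x":0,"y":0,"z":0,"turn":0}]'
```

```text
time: 17.85
tool_pos: [0.3504, 0.2809, 0.0111]
tool_rot: [-0.001, 0.707, 0.707, -0.003]
contact_force: [-1.0, -0.8, 0.7]
gripper_width: 0.797
grasp_force: 0.0
time: 18.15
tool_pos: [0.3541, 0.2832, 0.0165]
tool_rot: [0.001, 0.707, 0.707, 0.002]
contact_force: [-0.4, 0.9, -0.3]
gripper_width: 0.8
grasp_force: 0.0
```

```bash
python3 -m crank '[{"x":-0.1,"y":0,"z":0.7,"turn":0},{"x":0,"y":0,"z":0.3,"turn":0},{"x":0,"y":0,"z":0,"turn":0},{"x":0,"y":0,"z":0,"turn":0}]' && python3 -m crank '[{"x":0,"y":0,"z":0,"turn":0},{"x":0,"y":0,"z":0,"turn":0},{"x":0,"y":0,"z":0,"turn":0},{"x":0,"y":0,"z":0,"turn":0},{"x":0,"y":0,"z":0,"turn":0}]' 0 && python3 -m crank '[{"x":0,"y":0,"z":-1,"turn":0},{"x":0,"y":0,"z":-3,"turn":0},{"x":0,"y":0,"z":-4,"turn":0},{"x":0,"y":0,"z":-4,"turn":0},{"x":0,"y":0,"z":0,"turn":0}]' && python3 -m crank '[{"x":-3.7,"y":2.7,"z":0,"turn":0},{"x":-3.7,"y":2.7,"z":0,"turn":0},{"x":-3.7,"y":2.7,"z":0,"turn":0},{"x":-3.7,"y":2.7,"z":0,"turn":0},{"x":-3.7,"y":2.7,"z":0,"turn":0}]' && python3 -m crank '[{"x":-3.7,"y":2.7,"z":0,"turn":0},{"x":-3.7,"y":2.7,"z":0,"turn":0},{"x":-3.7,"y":2.7,"z":0,"turn":0},{"x":-3.7,"y":2.7,"z":0,"turn":0},{"x":-3.7,"y":2.7,"z":0,"turn":0}]' && python3 -m crank '[{"x":-2.5,"y":2.5,"z":0,"turn":0},{"x":-1.5,"y":0,"z":0,"turn":0},{"x":0,"y":0,"z":0,"turn":0},{"x":0,"y":0,"z":0,"turn":0},{"x":0,"y":0,"z":0,"turn":0}]';python3 look.py w8
```

```text
time: 18.55
tool_pos: [0.3522, 0.2815, 0.0043]
tool_rot: [-0.0, 0.707, 0.707, -0.0]
contact_force: [-0.7, 0.8, -0.3]
gripper_width: 0.797
grasp_force: 0.0
time: 19.05
tool_pos: [0.3528, 0.2818, 0.005]
tool_rot: [0.0, 0.707, 0.707, 0.001]
contact_force: [0.1, -0.3, 4.9]
gripper_width: 0.468
grasp_force: 60.9
time: 19.55
tool_pos: [0.3557, 0.2835, 0.1311]
tool_rot: [0.002, 0.707, 0.707, 0.006]
contact_force: [0.6, 1.0, 0.2]
gripper_width: 0.464
grasp_force: 60.7
time: 20.05
tool_pos: [0.4872, 0.0948, 0.1234]
tool_rot: [-0.001, 0.707, 0.707, -0.001]
contact_force: [2.1, -0.6, 0.1]
gripper_width: 0.47
grasp_force: 60.7
time: 20.55
tool_pos: [0.6223, -0.09, 0.1229]
tool_rot: [-0.001, 0.707, 0.707, -0.001]
contact_force: [-0.1, 0.3, -1.5]
gripper_width: 0.468
grasp_force: 60.7
time: 21.05
tool_pos: [0.6463, -0.127, 0.1239]
tool_rot: [-0.001, 0.707, 0.708, -0.0]
contact_force: [-1.2, 0.2, -0.7]
gripper_width: 0.468
grasp_force: 60.9
21.05 [ 0.6463 -0.127   0.1239] [-0.001  0.707  0.708 -0.   ] 0.468013167383974
cam at [ 0.646 -0.052  0.266] axis [ 0.   -0.3  -0.95]
```

View pics/w8.png

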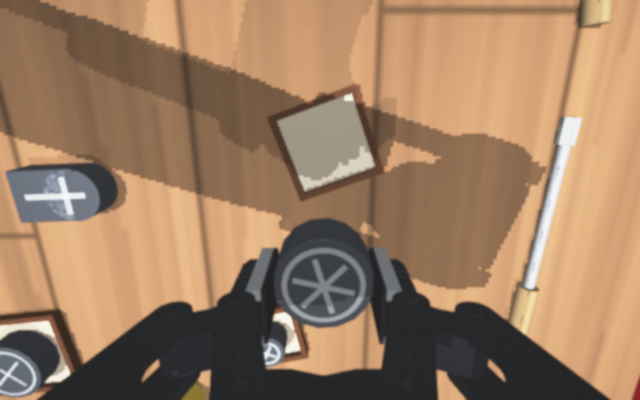

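Tray_b's corners are (268,119), (356,87), (382,172) and (303,200), with b held at (323,285). Slates a and c can be seen in their trays.

```bash
python3 m.py w8 '{"tb":[0.01,[268,119],[356,87],[382,172],[303,200]],"held":[0.1429,[323,286]]}'
```

```text
tb [ 0.6491 -0.0917  0.01  ] tool shift cm [ 3.52  0.3  11.39] side 0.066 ang 0.337
held [ 0.6461 -0.1271  0.1429] tool shift cm [-0.   -0.03 -1.9 ]
```

```bash
python3 -m crank '[{"x":1.6,"y":0.3,"z":0,"turn":0},{"x":2,"y":0,"z":2,"turn":0},{"x":0,"y":0,"z":3,"turn":0},{"x":0,"y":0,"z":3,"turn":0},{"x":0,"y":0,"z":1.8,"turn":0}]' && python3 -m crank '[{"x":0,"y":0,"z":0.7,"turn":0},{"x":0,"y":0,"z":0.2,"turn":0},{"x":0,"y":0,"z":0.2,"turn":0},{"x":0,"y":0,"z":0,"turn":0},{"x":0,"y":0,"z":0,"turn":0}]' && python3 -m crank '[{"x":0,"y":0,"z":0.1,"turn":0},{"x":0,"y":0,"z":0,"turn":0},{"x":0,"y":0,"z":0,"turn":0}]'
```

```text
time: 21.6
tool_pos: [0.6488, -0.0901, 0.0238]
tool_rot: [-0.002, 0.706, 0.708, -0.001]
contact_force: [-0.4, 0.5, -2.0]
gripper_width: 0.467
grasp_force: 60.9
time: 22.1
tool_pos: [0.6513, -0.0928, 0.0168]
tool_rot: [0.001, 0.707, 0.707, 0.001]
contact_force: [0.1, 0.3, -1.3]
gripper_width: 0.465
grasp_force: 60.9
time: 22.4
tool_pos: [0.6504, -0.0925, 0.0145]
tool_rot: [0.0, 0.707, 0.707, 0.0]
contact_force: [-0.2, 0.2, -1.1]
gripper_width: 0.468
grasp_force: 60.9
```

```bash
python3 -m crank '[{"x":0.2,"y":0,"z":0.2,"turn":0},{"x":0,"y":0,"z":0.1,"turn":0},{"x":0,"y":0,"z":0,"turn":0},{"x":0,"y":0,"z":0,"turn":0}]' && python3 -m crank '[{"x":0,"y":0,"z":0.1,"turn":0},{"x":0,"y":0,"z":0,"turn":0},{"x":0,"y":0,"z":0,"turn":0}]' && python3 -m crank '[{"x":0,"y":0,"z":0.1,"turn":0},{"x":0,"y":0,"z":0,"turn":0},{"x":0,"y":0,"z":0,"turn":0}]'
```

```text
time: 22.8
tool_pos: [0.6502, -0.0904, 0.0112]
tool_rot: [-0.0, 0.707, 0.707, -0.0]
contact_force: [-0.1, 0.1, -0.7]
gripper_width: 0.469
grasp_force: 60.9
time: 23.1
tool_pos: [0.6503, -0.0905, 0.0103]
tool_rot: [-0.0, 0.707, 0.707, -0.0]
contact_force: [0.0, 0.3, -0.8]
gripper_width: 0.465
grasp_force: 60.9
time: 23.4
tool_pos: [0.6503, -0.0905, 0.0093]
tool_rot: [-0.0, 0.707, 0.707, -0.0]
contact_force: [-0.8, 0.0, -0.7]
gripper_width: 0.468
grasp_force: 60.9
```

```bash
python3 -m crank '[{"x":0,"y":0,"z":0.1,"turn":0},{"x":0,"y":0,"z":0,"turn":0},{"x":0,"y":0,"z":0,"turn":0}]'
```

```text
time: 23.7
tool_pos: [0.6505, -0.0905, 0.009]
tool_rot: [0.0, 0.707, 0.707, 0.0]
contact_force: [-3.2, 0.9, 4.6]
gripper_width: 0.47
grasp_force: 61.4
```

```bash
python3 -m crank '[{"x":0,"y":0,"z":0,"turn":0},{"x":0,"y":0,"z":0,"turn":0},{"x":0,"y":0,"z":0,"turn":0},{"x":0,"y":0,"z":-0.5,"turn":0},{"x":0,"y":0,"z":-1.5,"turn":0}]' 80 && python3 -m crank '[{"x":0,"y":0,"z":-3,"turn":0},{"x":0,"y":0,"z":-4,"turn":0},{"x":4,"y":-1.5,"z":-3,"turn":0},{"x":4.1,"y":-1.5,"z":0,"turn":0},{"x":4.1,"y":-1.5,"z":0,"turn":0}]' 100 && python3 -m crank '[{"x":4.1,"y":-1.5,"z":0,"turn":0},{"x":4.1,"y":-1.5,"z":0,"turn":0},{"x":4.1,"y":-1.5,"z":0,"turn":0},{"x":4.1,"y":-1.5,"z":0,"turn":0},{"x":4.1,"y":-1.5,"z":0,"turn":0}]' && python3 -m crank '[{"x":4.1,"y":-1.5,"z":0,"turn":0},{"x":4.1,"y":-1.5,"z":0,"turn":0},{"x":3.4,"y":-1,"z":0,"turn":0},{"x":1,"y":0,"z":0,"turn":0},{"x":0,"y":0,"z":0,"turn":0}]'  && python3 -m crank '[{"x":0,"y":0,"z":0,"turn":0},{"x":0,"y":0,"z":0,"turn":0},{"x":0,"y":0,"z":0,"turn":0}]'; python3 look.py w9
```

```text
time: 24.2
tool_pos: [0.6489, -0.0901, 0.0271]
tool_rot: [-0.002, 0.707, 0.707, -0.001]
contact_force: [-0.3, -0.6, 0.3]
gripper_width: 0.801
grasp_force: 0.0
time: 24.7
tool_pos: [0.6071, 0.0307, 0.1309]
tool_rot: [0.002, 0.708, 0.707, 0.002]
contact_force: [1.0, 0.9, -1.0]
gripper_width: 1.004
grasp_force: 0.0
time: 25.2
tool_pos: [0.5306, 0.2366, 0.1289]
tool_rot: [0.001, 0.707, 0.707, 0.001]
contact_force: [1.1, 0.2, 0.5]
gripper_width: 1.001
grasp_force: 0.0
time: 25.7
tool_pos: [0.4911, 0.3621, 0.1283]
tool_rot: [0.0, 0.706, 0.708, 0.001]
contact_force: [-0.4, 0.3, 0.0]
gripper_width: 0.999
grasp_force: 0.0
time: 26.0
tool_pos: [0.4915, 0.3596, 0.1272]
tool_rot: [0.0, 0.708, 0.706, -0.0]
contact_force: [0.2, 0.1, 0.2]
gripper_width: 1.005
grasp_force: 0.0
26.0 [0.4915 0.3596 0.1272] [ 0.     0.708  0.706 -0.   ] 1.0052875525633875
cam at [0.491 0.435 0.269] axis [ 0.   -0.3  -0.95]
```

View pics/w9.png

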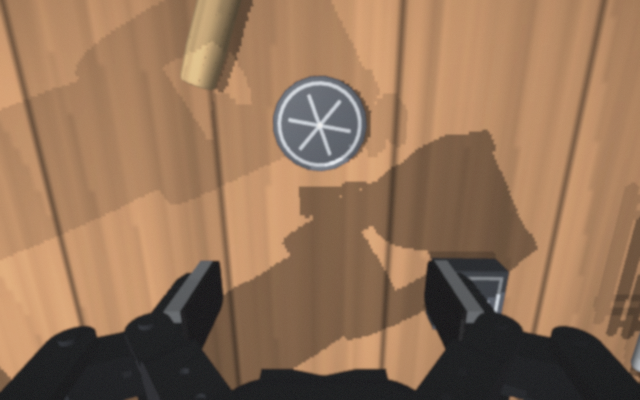

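Round_d is at (321,123), and the end of a hammer handle is at (195,82).

```bash
python3 m.py w9 '{"d":[0.024,[321,123]],"w":[0.024,[275,123],[368,123]],"hammer":[0.02,[184,80],[214,90]],"sq":[0.024,[478,265],[506,270]]}'
```

```text
d [0.4901 0.4125 0.024 ] tool shift cm [ 5.29 -0.15 10.32] 
w [0.4904 0.4125 0.024 ] tool shift cm [ 5.29 -0.12 10.32] side 0.064 ang -0.002
hammer [0.4073 0.4377 0.02  ] tool shift cm [ 7.8  -8.44 10.72] side 0.021 ang -0.320
sq [0.6242 0.3005 0.024 ] tool shift cm [-5.88 13.28 10.32] side 0.023 ang -0.194
```

```bash
python3 -m crank '[{"x":2.5,"y":-0.1,"z":0,"turn":0},{"x":2.8,"y":0,"z":3,"turn":0},{"x":0,"y":0,"z":3,"turn":0},{"x":0,"y":0,"z":2,"turn":0},{"x":0,"y":0,"z":1,"turn":0}]' 100 && python3 -m crank '[{"x":0,"y":0,"z":0,"turn":0},{"x":0,"y":0,"z":0,"turn":0},{"x":0,"y":0,"z":0,"turn":0},{"x":0,"y":0,"z":0,"turn":0}]'
```

```text
time: 26.55
tool_pos: [0.4887, 0.4125, 0.0343]
tool_rot: [-0.0, 0.707, 0.707, -0.002]
contact_force: [-0.6, 0.3, 0.1]
gripper_width: 1.003
grasp_force: 0.0
time: 26.95
tool_pos: [0.491, 0.4143, 0.0389]
tool_rot: [0.0, 0.707, 0.707, 0.001]
contact_force: [1.1, 0.1, 1.0]
gripper_width: 1.001
grasp_force: 0.0
```

```bash
python3 -m crank '[{"x":-0.1,"y":-0.1,"z":1.5,"turn":0},{"x":0,"y":0,"z":1.5,"turn":0},{"x":0,"y":0,"z":0.5,"turn":0},{"x":0,"y":0,"z":0,"turn":0},{"x":0,"y":0,"z":0,"turn":0}]' && python3 -m crank '[{"x":0,"y":0,"z":0,"turn":0},{"x":0,"y":0,"z":0,"turn":0},{"x":0,"y":0,"z":0,"turn":0},{"x":0,"y":0,"z":0,"turn":0},{"x":0,"y":0,"z":0,"turn":0}]' 0
```

```text
time: 27.45
tool_pos: [0.4887, 0.4128, 0.0016]
tool_rot: [-0.0, 0.707, 0.707, -0.0]
contact_force: [0.0, 0.4, 0.7]
gripper_width: 0.999
grasp_force: 0.0
time: 27.95
tool_pos: [0.4899, 0.4135, 0.0035]
tool_rot: [0.0, 0.707, 0.707, 0.001]
contact_force: [0.5, 0.5, 5.6]
gripper_width: 0.749
grasp_force: 66.8
```

```bash
python3 -m crank '[{"x":0,"y":0,"z":-1,"turn":0},{"x":0,"y":0,"z":-3,"turn":0},{"x":0,"y":0,"z":-4,"turn":0},{"x":0,"y":0,"z":-4,"turn":0},{"x":0,"y":0,"z":0,"turn":0}]' && python3 -m crank '[{"x":-2.5,"y":-0.2,"z":0,"turn":0},{"x":-4,"y":-0.2,"z":0,"turn":0},{"x":-4,"y":-0.2,"z":0,"turn":0},{"x":-4,"y":-0.2,"z":0,"turn":0},{"x":-4,"y":-0.2,"z":0,"turn":0}]' && python3 -m crank '[{"x":-4,"y":-0.2,"z":0,"turn":0},{"x":-4,"y":-0.2,"z":0,"turn":0},{"x":-4,"y":-0.2,"z":0,"turn":0},{"x":-3,"y":0,"z":0,"turn":0},{"x":-1.5,"y":0,"z":0,"turn":0}]' && python3 -m crank '[{"x":0,"y":0,"z":0,"turn":0},{"x":0,"y":0,"z":0,"turn":0},{"x":0,"y":0,"z":0,"turn":0},{"x":0,"y":0,"z":0,"turn":0}]';python3 look.py w10
```

```text
time: 28.45
tool_pos: [0.4921, 0.415, 0.1296]
tool_rot: [0.001, 0.707, 0.707, 0.006]
contact_force: [-0.2, 0.5, -0.4]
gripper_width: 0.748
grasp_force: 66.9
time: 28.95
tool_pos: [0.4773, 0.226, 0.1204]
tool_rot: [-0.001, 0.707, 0.707, -0.001]
contact_force: [1.2, -0.0, -1.5]
gripper_width: 0.748
grasp_force: 66.8
time: 29.45
tool_pos: [0.4714, 0.0606, 0.1206]
tool_rot: [-0.001, 0.708, 0.706, -0.001]
contact_force: [0.2, 0.2, -1.8]
gripper_width: 0.749
grasp_force: 66.8
time: 29.85
tool_pos: [0.4727, 0.0637, 0.1218]
tool_rot: [-0.0, 0.707, 0.708, -0.0]
contact_force: [-0.0, 0.1, -0.9]
gripper_width: 0.749
grasp_force: 66.8
29.85 [0.4727 0.0637 0.1218] [-0.     0.707  0.708 -0.   ] 0.7492298607873926
cam at [0.472 0.139 0.264] axis [ 0.   -0.3  -0.95]
```

View pics/w10.png

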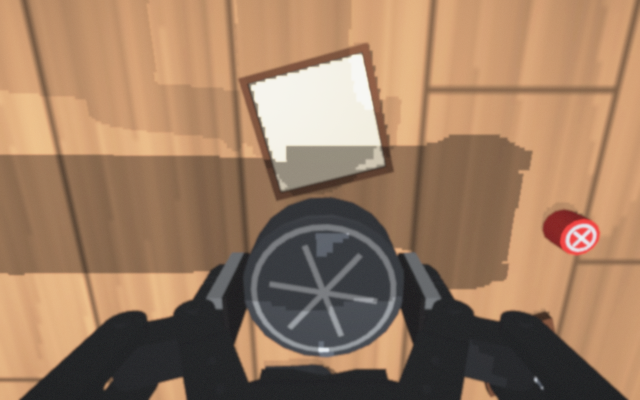

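Tray_d's corners are (240,78), (368,44), (392,170) and (276,199), with d held centred at (323,290).

```bash
python3 m.py w10 '{"td":[0.01,[240,78],[368,44],[392,170],[276,199]],"held":[0.1423,[323,290]]}'
```

```text
td [0.4695 0.1136 0.01  ] tool shift cm [ 4.99 -0.3  11.18] side 0.090 ang 0.243
held [0.4724 0.0628 0.1423] tool shift cm [-0.09 -0.03 -2.05]
```

```bash
python3 -m crank '[{"x":2.5,"y":0,"z":0,"turn":0},{"x":2.4,"y":0,"z":2,"turn":0},{"x":0,"y":0,"z":3,"turn":0},{"x":0,"y":0,"z":2,"turn":0},{"x":0,"y":0,"z":1,"turn":0}]' && python3 -m crank '[{"x":0,"y":0,"z":1,"turn":0},{"x":0,"y":0,"z":0.5,"turn":0},{"x":0,"y":0,"z":0,"turn":0},{"x":0,"y":0,"z":0,"turn":0},{"x":0,"y":0,"z":0,"turn":0}]'
```

```text
time: 30.4
tool_pos: [0.4713, 0.1125, 0.0398]
tool_rot: [-0.001, 0.707, 0.708, -0.001]
contact_force: [-0.5, -0.0, -1.6]
gripper_width: 0.747
grasp_force: 66.8
time: 30.9
tool_pos: [0.4738, 0.1118, 0.0281]
tool_rot: [0.001, 0.707, 0.707, 0.001]
contact_force: [-0.3, -0.5, -2.4]
gripper_width: 0.745
grasp_force: 66.8
```

```bash
python3 -m crank '[{"x":0.1,"y":-0.2,"z":0.7,"turn":0},{"x":0,"y":0,"z":0.5,"turn":0},{"x":0,"y":0,"z":0.2,"turn":0},{"x":0,"y":0,"z":0,"turn":0},{"x":0,"y":0,"z":0,"turn":0}]' && python3 -m crank '[{"x":0,"y":0,"z":0.1,"turn":0},{"x":0,"y":0,"z":0,"turn":0},{"x":0,"y":0,"z":0,"turn":0}]' && python3 -m crank '[{"x":0,"y":0,"z":0.1,"turn":0},{"x":0,"y":0,"z":0,"turn":0},{"x":0,"y":0,"z":0,"turn":0}]' && python3 -m crank '[{"x":0,"y":0,"z":0.1,"turn":0},{"x":0,"y":0,"z":0,"turn":0},{"x":0,"y":0,"z":0,"turn":0}]'
```

```text
time: 31.4
tool_pos: [0.4709, 0.1128, 0.013]
tool_rot: [-0.0, 0.707, 0.707, -0.0]
contact_force: [0.3, -0.9, -1.2]
gripper_width: 0.744
grasp_force: 66.8
time: 31.7
tool_pos: [0.471, 0.1129, 0.0122]
tool_rot: [0.0, 0.707, 0.707, 0.0]
contact_force: [-0.3, -0.3, -3.3]
gripper_width: 0.751
grasp_force: 66.8
time: 32.0
tool_pos: [0.4709, 0.1128, 0.0111]
tool_rot: [-0.0, 0.707, 0.707, -0.0]
contact_force: [-0.3, -0.1, -3.0]
gripper_width: 0.745
grasp_force: 66.8
time: 32.3
tool_pos: [0.4709, 0.1128, 0.01]
tool_rot: [-0.0, 0.707, 0.707, -0.0]
contact_force: [-0.2, -0.8, -1.6]
gripper_width: 0.751
grasp_force: 66.8
```

```bash
python3 -m crank '[{"x":0,"y":0,"z":0.1,"turn":0},{"x":0,"y":0,"z":0,"turn":0},{"x":0,"y":0,"z":0,"turn":0}]' && python3 -m crank '[{"x":0,"y":0,"z":0.1,"turn":0},{"x":0,"y":0,"z":0,"turn":0},{"x":0,"y":0,"z":0,"turn":0}]' &&  python3 -m crank '[{"x":0,"y":0,"z":0.1,"turn":0},{"x":0,"y":0,"z":0,"turn":0},{"x":0,"y":0,"z":0,"turn":0}]'
```

```text
time: 32.6
tool_pos: [0.4709, 0.1129, 0.009]
tool_rot: [-0.0, 0.707, 0.707, -0.0]
contact_force: [0.7, -0.5, -2.0]
gripper_width: 0.749
grasp_force: 66.8
time: 32.9
tool_pos: [0.4709, 0.1129, 0.008]
tool_rot: [-0.0, 0.707, 0.707, -0.0]
contact_force: [0.9, -0.0, -1.7]
gripper_width: 0.746
grasp_force: 66.8
time: 33.2
tool_pos: [0.4711, 0.1129, 0.0075]
tool_rot: [0.0, 0.707, 0.707, 0.0]
contact_force: [-1.2, -0.8, 2.8]
gripper_width: 0.746
grasp_force: 67.0
```

```bash
python3 -m crank '[{"x":0,"y":0,"z":0,"turn":0},{"x":0,"y":0,"z":0,"turn":0},{"x":0,"y":0,"z":0,"turn":0},{"x":0,"y":0,"z":-0.5,"turn":0},{"x":0,"y":0,"z":-1.5,"turn":0}]' 100 && python3 -m crank '[{"x":0,"y":0,"z":-3,"turn":0},{"x":0,"y":0,"z":-4,"turn":0},{"x":-3,"y":1,"z":-3,"turn":0},{"x":-3,"y":1,"z":-2,"turn":0},{"x":-2,"y":1,"z":-2,"turn":0}]' && python3 -m crank '[{"x":0,"y":0,"z":0,"turn":0},{"x":0,"y":0,"z":0,"turn":0},{"x":0,"y":0,"z":0,"turn":0}]'; python3 look.py v1
python3 -m crank '[{"x":-4,"y":0.5,"z":-2,"turn":0},{"x":-4.5,"y":0.5,"z":-2,"turn":0},{"x":-4.5,"y":0,"z":0,"turn":0},{"x":-4.5,"y":0,"z":0,"turn":0},{"x":-4.5,"y":0,"z":0,"turn":0}]'  && python3 -m crank '[{"x":-4.5,"y":0,"z":0,"turn":0},{"x":-4,"y":0,"z":0,"turn":0},{"x":0,"y":0,"z":0,"turn":0},{"x":0,"y":0,"z":0,"turn":0},{"x":0,"y":0,"z":0,"turn":0}]'; python3 look.py v2
python3 -c "
import cv2,numpy as np
a,b=cv2.imread('pics/v1.png')[:285],cv2.imread('pics/v2.png')[:315]
cv2.imwrite('pics/v.png',np.vstack([a,b]))"
```

```text
time: 33.7
tool_pos: [0.4696, 0.1127, 0.0261]
tool_rot: [-0.001, 0.707, 0.707, -0.001]
contact_force: [-0.2, 0.5, -0.1]
gripper_width: 1.005
grasp_force: 0.0
time: 34.2
tool_pos: [0.5016, 0.0315, 0.1692]
tool_rot: [0.001, 0.707, 0.707, 0.001]
contact_force: [1.0, -0.4, -1.0]
gripper_width: 0.998
grasp_force: 0.0
time: 34.5
tool_pos: [0.4997, 0.0337, 0.1656]
tool_rot: [-0.001, 0.707, 0.707, -0.001]
contact_force: [-0.7, 0.0, 0.3]
gripper_width: 0.999
grasp_force: 0.0
34.5 [0.4997 0.0337 0.1656] [-0.001  0.707  0.707 -0.001] 0.9990707735327868
cam at [0.5   0.109 0.307] axis [-0.   -0.3  -0.95]
time: 35.05
tool_pos: [0.5104, -0.1876, 0.2059]
tool_rot: [-0.001, 0.707, 0.708, -0.0]
contact_force: [1.4, 0.5, 0.2]
gripper_width: 0.997
grasp_force: 0.0
time: 35.55
tool_pos: [0.5108, -0.2705, 0.2061]
tool_rot: [-0.001, 0.707, 0.708, 0.0]
contact_force: [-0.7, -0.7, -0.1]
gripper_width: 0.998
grasp_force: 0.0
35.55 [ 0.5108 -0.2705  0.2061] [-0.001  0.707  0.708  0.   ] 0.998202415625917
cam at [ 0.511 -0.195  0.348] axis [ 0.   -0.3  -0.95]
```

View pics/v.png

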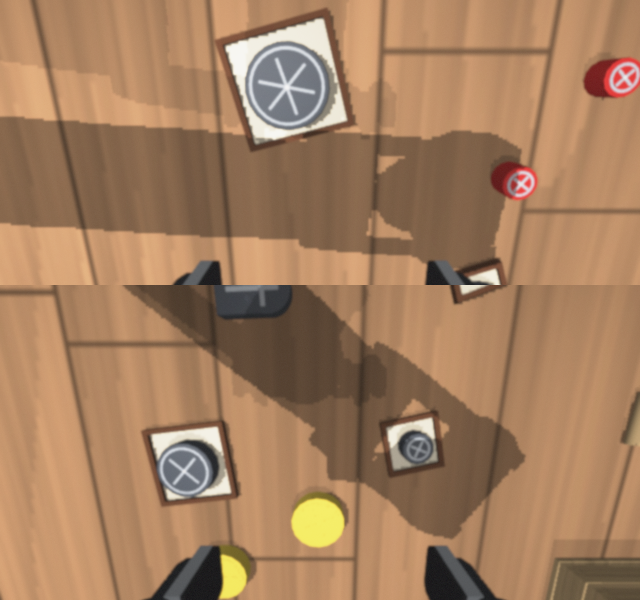

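All three look flat and inside: d at (290,86), c at (186,471) and a at (418,449). I'll check the offsets numerically, take heights from the depth image, and check b from the scene camera and the w1-type view.

```bash
python3 m.py v2 '{"c":[0.028,[186,186]],"tc":[0.01,[143,147],[222,137],[238,212],[163,220]],"a":[0.028,[418,163]],"ta":[0.01,[380,136],[437,127],[443,181],[389,190]]}'; python3 m.py v1 '{"d":[0.028,[290,86]],"td":[0.01,[216,42],[329,10],[355,122],[252,150]]}'
python3 - <<'E'
from h import *
for n,L in {"v1":[("d",290,86)],"v2":[("c",186,186),("a",418,163)]}.items():
    f=np.load(f"pics/{n}.npz");T=f["world_to_cam"]
    for k,u,v in L:
        z=np.median(f["d"][v-3:v+4,u-3:u+4]); p=np.linalg.solve(T,np.r_[np.linalg.solve(f["mtx"],[u,v,1.])*z,1]); print(k,"top",p[:3].round(4))
# b: top-surface points from scene depth near tray_b
cm=manip.camera_model("scene"); p,d=manip.grab_frame("scene"); v,u=np.mgrid[220:300,270:360]; z=d[220:300,270:360]
P=np.linalg.inv(cm["world_to_cam"])@np.vstack([(np.linalg.inv(cm["mtx"])@np.stack([u.ravel(),v.ravel(),np.ones(u.size)]))*z.ravel(),np.ones(u.size)]); P=P[:3].T
s=P[(P[:,2]>.02)&(abs(P[:,0]-.65)<.05)&(abs(P[:,1]+.09)<.05)]; w=P[(P[:,2]>.006)&(abs(P[:,0]-.65)<.055)&(abs(P[:,1]+.09)<.055)]
print("b",len(s),s.min(0),s.max(0),np.median(s,0),"tray ext",w.min(0),w.max(0))
E
```

```text
c [ 0.38   -0.2833  0.028 ] tool shift cm [ -1.29 -13.07  17.83] 
tc [ 0.3789 -0.2822  0.01  ] tool shift cm [ -1.19 -13.16  19.63] side 0.078 ang 0.125
a [ 0.5991 -0.2608  0.028 ] tool shift cm [ 0.93  8.85 17.8 ] 
ta [ 0.5981 -0.2606  0.01  ] tool shift cm [ 0.94  8.76 19.6 ] side 0.055 ang 0.158
d [0.474  0.1112 0.028 ] tool shift cm [ 7.75 -2.53 13.77] 
td [0.4708 0.1131 0.01  ] tool shift cm [ 7.94 -2.85 15.57] side 0.091 ang 0.249
d top [0.474  0.1112 0.0279]
c top [ 0.3798 -0.2834  0.0277]
a top [ 0.5991 -0.2608  0.0281]
b 260 [ 0.63064447 -0.11181817  0.02000451] [ 0.67173466 -0.07180609  0.0322685 ] [ 0.65196965 -0.09273146  0.0273578 ] tray ext [ 0.60677289 -0.13540616  0.00601042] [ 0.69206753 -0.04754557  0.0322685 ]
```

All four are within 4 mm of centre, with their tops about 28 mm above the table, so they are seated on the tray floors.

```bash
python3 -c "
from plant import manip
print(manip.job_done())"
```

```text
the job is handed in; nothing more can be done
None
```

All four round slates are flat in their own trays, each within about 4 mm of centre. I handed the job in at about 36 s; no verdict came back, and I never re-measured the square and arched slates, which I did not handle.

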